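# Find the heavy side of the sieve shaker's eccentric wheel and hold it down

## Robot

A 6-joint arm with a two-finger parallel gripper is mounted at the origin on the work surface. World frame = base frame: x ahead of the robot, y to its left, z up, the work surface at z = 0. Lengths are in m, angles in rad, forces in N, time in s.
With the tool pointing down it reaches from about 0.3 to 0.875 m from the base axis. Payload 6.4 kg.
Tool frame: the origin (TCP) lies at the very end of the fingers, on their centre line; the grasp point (between the pads) lies 19 mm behind it; z points along the fingers, y is the line along which they close (so a half turn about z gives the same grasp; the last joint's range is limited). The gripper opens to 85 mm and grips with 20 to 120 N. Pads are 22 mm wide; open, the fingers measure 114 mm over their backs; the gripper's body (76 mm by 85 mm) begins 54 mm behind the grasp point. The pads swing forward as they close: fully open they stand 13 mm farther back than shut.
Start: joints at [1.084, 0.181, 1.607, -0, 1.354, -0.206], TCP at [0.159, 0.552, 0.231] pointing down, gripper open.
Joint ranges: [-2.99, 2.99], [-0.89, 2.07], [0.3, 2.58], [-1.14, 4.28], [0, 2.63], [-3.12, 3.12]. Speed limits (rad/s): [2.57, 2.57, 3.01, 3.14, 3.14, 3.14].

## Interface

Orientations are given as a unit quaternion [w, x, y, z].
In Python, from bench import ctrl, camera, calibration, order, outline_of gives the robot as it stands.
- The arm moves only by the tool move_arm, never from a script. Its argument "series" is a list that holds one entry, the list of rows, each a list of 5 numbers: the opening, from 0 (shut) to 1 (fully open), then the shift along the tool's x, y, z in mm, then the turn about the tool's z in rad. A call has exactly 10 rows; each row is the pose to reach, as a shift and turn from the pose commanded when the call began, along the tool's axes at that moment; what a row does not reach only later rows make up. A row lasts 1/12 s, in which the tool goes at most 41.7 mm and 7.16 degrees, less where a joint would pass 70% of its speed; a pose out of reach is approached as far as the arm can. A call with a gripper value outside its range is refused whole. The fingers move at their own pace and stop on an object; the grip force is fixed at half the most. Time passes only in rows, so rows that repeat a pose let the fingers close, or fill a call up. It gives the time, the measured TCP pose, the force, the opening and the grip force at its end, in the units of the state.
- ctrl.get_obs(): the state, without advancing time (a new reading comes with each control period).
- camera(name): name is "scene" or "side" or "wrist"; returns (picture, depth): 420x560x3 uint8, blue, green, red; 420x560 float32, m along the optical axis (not along the pixel's ray), 0 where there is no reading.
- calibration(name): a dict with "intrinsics" (3x3 intrinsics, pixels), "k1" (the pictures are not rectified: a ray, as slopes to the right and down, at radius r is drawn at 1 + k1 r^2 times it, then the intrinsics apply), "rvec" (rotation vector, rad) and "tvec" (3), from world to camera coordinates, as OpenCV has them. Camera axes: x right, y down, z forward; pixel columns grow to the right and rows downward; lengths in m; the calibration is good to about 2 mm. A picture is of the moment at which its call begins: read the wrist's pose just before it. calibration takes no time and is no camera call; for the wrist camera it gives the pose at the moment of the call.
- order.hand_in(): hands the job in; it is judged then, once.
Trained networks look in the newest picture that a camera, given by its name, has taken for a name from the list of things; names that differ only in an ending like _2 or _b are one class to them, and where a whole thing is asked for, a point or a joint stands for the part that bears it (a point fixed in the world has none). Each returns a list of dicts, best first, with "conf" (0 to 1); they miss things now and then, are a little off and sometimes report something else, mostly with a low value. They report only what shows in the picture. A call takes as long as a camera call.
- outline_of(target, camera): "region" (420x560 bool, what is visible of it) and "bbox" ([centre column, centre row, width, height] in pixels, round what is visible of it).
The state is a dict: "time_s": time; "q": joint angles; "dq": joint speeds; "joint_efforts": joint torques, N m; "eef_pos": TCP position; "eef_rot": TCP orientation; "wrist_force": force on the tool from outside, world axes, zero at the start; "torque": the same for the moment, N m; "opening": opening from 0.0 (shut) to 1.0 (fully open); "grasp_force": force on a finger pad.
Only numpy, scipy, OpenCV 4.12 (cv2) and the standard library are available. Lean on these libraries where they do the work, as an engineer would, in place of code of your own. Each camera call takes 0.05 s, during which the arm holds its last target. There are 200 camera calls.

## Task

The round closed wheel on the bench stand, the eccentric from the grit sieve's shaker, has a heavy slug sealed inside that cannot be seen. Turn the wheel round by its crank handle, feel which side is heavy, bring that side straight down below the axle and finish still gripping the crank handle and holding the wheel there, so that a colleague can mark it. Leave the jar, the spanner and the mouse beside it alone.

Things in the scene. Friction and masses are not known exactly. Their poses are not given: they have to be found in the camera images.
- hub (a point): Centre of the wheel's front face, on the axle, 190 mm above the bench. Fixed to the stand, does not turn: x points level along the axle, from the crank side through the wheel to the stand's upright; y is level in the plane of the wheel; z is up. The wheel is a closed aluminium drum of radius 105 mm, 0 to 44 mm along this x; a hub cap of radius 40 mm stands 12 mm out of its front.
- bearing (a point): The bearing behind the wheel, on the axle, 60 mm along the hub's x; same axes. The wheel turns endlessly either way. The bearing drags with about 0.36 N m; the unseen slug pulls with 0.22 to 0.30 N m when level with the axle, so the wheel stays where it is left, but turns harder while its heavy side rises and easier while it sinks. At the start that side is 50 degrees or more from straight down.
- handle (a point): Middle of the crank handle: black, round, 22 mm in diameter, 88 mm long, parallel to the axle, 80 mm from it. It reaches from 12 to 100 mm out of the wheel's front face, this point 62 mm out (-62 mm along the hub's x). The sleeve spins freely on its pin, so a grip from above can carry it round the whole circle while pointing down. Its axes turn with the sleeve and mean nothing.
- crank: The same crank handle as a whole; origin on its axis at its inner end, 12 mm out of the wheel's front face. The fingers must be gripping it at the end.
- stand: Grey fixed stand: upright behind the wheel and a base 220 mm wide, 0 to 150 mm along x, 16 mm high. Origin on the bench under the hub, same axes. The heavy slug may be at any angle to the crank handle; drum and handle without the slug are balanced about the axle.
- jar: Bystander: jar, 64 mm in diameter, 75 mm high, origin at its underside.
- spanner: Bystander: steel spanner lying on the bench, origin at its underside.
- mouse: Bystander: white computer mouse, 100 x 58 x 30 mm, origin at its underside.

How it is judged:
At the end, for the whole second after the job is handed in: The wheel's heavy side is within 0.25 rad (14 degrees) of straight down, the wheel is still (under 0.05 rad/s), and the fingers still press on the crank handle with more than 2 N (angle between rotor's own z axis and vertical below 0.25 rad and contact force between the fingers and crank above 2 N and angular speed of rotor below 0.05 rad/s); the arm keeps its last pose, push and grip.
It fails at once if the jar, spanner or mouse is moved more than 25 mm (distance of any of jar, spanner, mouse from where it was at the start of the episode above 0.025 m).
It also fails if it takes over 51 s, if anything falls off the work surface, if the arm or the gripper's body presses on something with over 40 N, if the wrist force passes 120 N, or if a joint passes its speed limit or range.

## Working session

There is one attempt and no reset: what is moved stays moved. The work goes in short steps, Python scripts to look and compute and a tool call to move; the robot and the scene stay as the last step left them, time stands still between calls to the robot, and variables do not carry over. Pictures are saved under pics/ and viewed, at most 10 in all, crops included, and the job is handed in when it is done.

Besides the shell and the picture viewer there is one more tool, called after ">>>" as a command line: name --argument value ..., lists and objects as JSON in quotes. move_arm: Moves the arm, as the interface text tells. Its arguments: {"type":"object","properties":{"series":{"type":"array","items":{"type":"array","items":{"type":"array","items":{"type":"number"}}}}},"required":["series"]}

```bash
mkdir -p pics
cat > h.py <<'E'
import numpy as np,cv2
from bench import ctrl,camera,calibration,order,outline_of
def world(c,d,px,cal):
    K=np.array(cal["intrinsics"]);px=np.atleast_2d(px).astype(float)
    s=np.c_[(px[:,0]-K[0,2])/K[0,0],(px[:,1]-K[1,2])/K[1,1]]
    r=s.copy()
    for _ in range(8): r=s/(1+cal["k1"]*(r**2).sum(1,keepdims=True))
    z=d[px[:,1].astype(int),px[:,0].astype(int)]
    R=cv2.Rodrigues(np.array(cal["rvec"],float))[0]
    P=np.c_[r*z[:,None],z]
    return (P-np.array(cal["tvec"]).ravel())@R
E
python3 - <<'E'
from h import *
o=ctrl.get_obs();print({k:np.round(v,3) for k,v in o.items()})
for n in("scene","side"):
    p,d=camera(n);cal=calibration(n);cv2.imwrite(f"pics/{n}.png",p)
    for t in("crank","stand","jar","spanner","mouse","hub"):
        for r in outline_of(t,n)[:1]:
            m=cv2.erode(r["region"].astype(np.uint8),np.ones((3,3)))>0
            m&=d>0
            v,u=np.nonzero(m)
            if len(u)==0: print(n,t,"empty",r["bbox"]);continue
            w=world(None,d,np.c_[u,v],cal)
            print(n,t,round(r["conf"],2),np.round(r["bbox"]),len(u),np.round(np.median(w,0),3),np.round(np.percentile(w,3,0),3),np.round(np.percentile(w,97,0),3))
E
```

```text
{'time_s': np.float64(0.0), 'q': array([ 1.084,  0.182,  1.608,  0.   ,  1.354, -0.206]), 'dq': array([-0.001, -0.001,  0.   ,  0.001,  0.001,  0.   ]), 'joint_efforts': array([ 1.0000e-03, -4.4486e+01, -3.5134e+01, -0.0000e+00,  9.0000e-03,
        0.0000e+00]), 'eef_pos': array([0.159, 0.552, 0.23 ]), 'eef_rot': array([-0.   ,  0.14 ,  0.99 , -0.001]), 'wrist_force': array([0.063, 0.187, 0.23 ]), 'torque': array([0.001, 0.003, 0.013]), 'grasp_force': np.float64(0.0), 'opening': np.float64(1.0)}
scene crank 0.91 [318. 227.  34.  25.] 224 [0.605 0.071 0.274] [0.587 0.032 0.269] [0.625 0.106 0.279]
scene stand 0.58 [335. 229.  91. 107.] 5196 [0.579 0.131 0.211] [0.477 0.063 0.013] [0.637 0.251 0.294]
scene spanner 0.81 [156. 243.  36.  42.] 197 [ 0.404 -0.316  0.008] [ 0.312 -0.349  0.002] [ 0.457 -0.287  0.013]
scene mouse 0.61 [373. 174.  34.  26.] 406 [0.345 0.349 0.028] [0.306 0.317 0.019] [0.384 0.382 0.035]
scene hub 0.91 [339. 229.  86. 105.] 5204 [0.579 0.131 0.213] [0.477 0.064 0.013] [0.637 0.25  0.294]
side crank 0.63 [319. 166.  32.  17.] 167 [0.6   0.061 0.271] [0.581 0.025 0.263] [0.62  0.098 0.277]
side stand 0.58 [286. 203.  95. 111.] 4849 [0.52  0.106 0.159] [0.433 0.065 0.012] [0.622 0.193 0.289]
side spanner 0.87 [304. 354.  59.  46.] 269 [ 0.375 -0.331  0.007] [ 0.315 -0.361  0.003] [ 0.452 -0.293  0.01 ]
side mouse 0.6 [206. 214.  30.  24.] 284 [0.335 0.335 0.027] [0.295 0.309 0.015] [0.378 0.369 0.033]
side hub 0.77 [285. 201.  97. 110.] 5026 [0.52  0.107 0.159] [0.43  0.065 0.012] [0.625 0.195 0.288]
```

Run:
```python
from h import *
ims=[]
A=[]
for n in("scene","side"):
    p,d=camera(n);cal=calibration(n);ims.append(p[80:380,100:500])
    r=outline_of("hub",n)[0]["region"];c=outline_of("crank",n)[0]["region"]
    m=cv2.erode((r&~cv2.dilate(c.astype(np.uint8),np.ones((5,5))).astype(bool)).astype(np.uint8),np.ones((3,3)))>0
    v,u=np.nonzero(m&(d>0));w=world(0,d,np.c_[u,v],cal)
    np.save(n+".npy",w)
    v,u=np.nonzero(c&(d>0));wc=world(0,d,np.c_[u,v],cal)
    vv=wc-np.median(wc,0);U,S,V=np.linalg.svd(vv[np.abs(vv).max(1)<.06]);print(n,"crank axis",V[0],S)
    # plane ransac, vertical
    rng=np.random.default_rng(0);best=0
    for _ in range(2000):
        a=w[rng.integers(len(w),size=3)];nn=np.cross(a[1]-a[0],a[2]-a[0]);l=np.linalg.norm(nn)
        if l<1e-5: continue
        nn/=l
        if abs(nn[2])>.1: continue
        k=np.abs((w-a[0])@nn)<.003
        if k.sum()>best: best=k.sum();bk=k
    q=w[bk];cen=q.mean(0);nn=np.linalg.svd(q-cen,full_matrices=False)[2][2]
    print(n,best,len(w),"normal",nn,"pt",cen,"min",q.min(0),"max",q.max(0))
    A.append(q)
cv2.imwrite("pics/both.png",np.hstack(ims))
j=[outline_of("jar",n) for n in("scene","side")];print([[(round(x["conf"],2),np.round(x["bbox"])) for x in y[:2]] for y in j])
```

```text
scene crank axis [ 0.43644617 -0.89959072 -0.01585185] [0.43246814 0.09867757 0.0505601 ]
scene 1707 4509 normal [ 0.42941371 -0.90310366 -0.00276553] pt [0.56306582 0.11449779 0.1987716 ] min [0.46698926 0.06802551 0.00999802] max [0.64983456 0.15896059 0.29764849]
side crank axis [ 0.43051786 -0.90257939  0.00219464] [0.30817056 0.07285928 0.04483226]
side 1719 4695 normal [ 4.24514058e-01 -9.05421083e-01  6.90332185e-04] pt [0.53804533 0.09949671 0.17908841] min [0.45411549 0.05887426 0.00388544] max [0.64514687 0.1529513  0.29558705]
[[(0.63, array([427., 247.,  30.,  28.]))], []]
```

View pics/both.png

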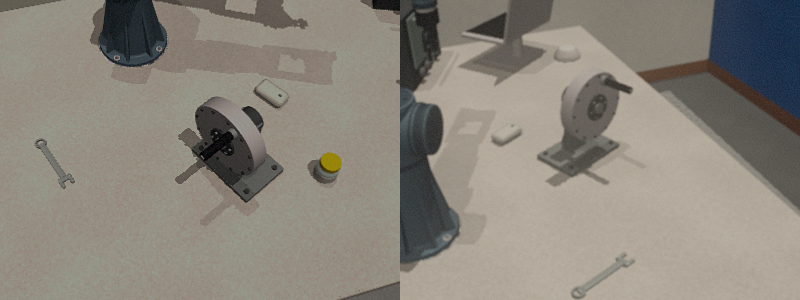

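```bash
cat >> h.py <<'E'
from scipy.spatial.transform import Rotation as Ro
def tool():
    o=ctrl.get_obs();q=o["eef_rot"];return np.array(o["eef_pos"]),Ro.from_quat([q[1],q[2],q[3],q[0]]).as_matrix()
E
python3 - <<'E'
from h import *
from scipy.optimize import least_squares
X=np.array([-.427,.904,0]);X/=np.linalg.norm(X);e=np.array([X[1],-X[0],0]);Z=np.array([0,0,1.])
print("e",e)
for n in("scene","side"):
    w=np.load(n+".npy");x=w@X;a=w@e;z=w[:,2]
    h=np.histogram(x,np.arange(-.25,.1,.004))
    i=h[0].argmax();x0=np.median(x[np.abs(x-h[1][i]-.002)<.006]);
    k=(np.abs(x-x0)<.005)
    ar=a[k];zr=z[k]
    # outer boundary: per angle bin, max radius; iterate
    c=np.array([np.median(ar),.19])
    for _ in range(20):
        th=np.arctan2(zr-c[1],ar-c[0]);r=np.hypot(zr-c[1],ar-c[0]);P=[]
        for b in np.linspace(-np.pi,np.pi,49)[:-1]:
            s=(th>=b)&(th<b+.131)&(r<.125)
            if s.sum()>3 and not(-2.4<b<-.8):
                j=np.argsort(r[s])[-2];P.append([ar[s][j],zr[s][j]])
        P=np.array(P)
        f=least_squares(lambda v:np.hypot(P[:,0]-v[0],P[:,1]-v[1])-v[2],[c[0],c[1],.105],loss="soft_l1",f_scale=.003)
        c=f.x[:2]
    # rim surface (side of drum), radius 105, x in x0..x0+44
    s=(x>x0+.008)&(x<x0+.040)&(z>.1)
    g=least_squares(lambda v:np.hypot(a[s]-v,z[s]-.19)-.105,[c[0]],loss="soft_l1",f_scale=.003) if s.sum()>20 else None
    print(n,"x0",x0,"c,R",f.x,len(P),"rim",g.x if g else None,s.sum())
    hub=f.x[0]*e+x0*X+.19*Z;print("hub",hub)
for m in[[.605,.071,.274],[.6,.061,.271]]: print("crank top e,x",np.dot(m,e),np.dot(m,X))
p,R=tool();print(p,R.round(3))
t=np.arctan2(e@R[:,1],e@R[:,0]);print("turn about z to bring y on e:",(t-np.pi/2+np.pi/2)%np.pi-np.pi/2)
E
```

```text
e [0.90420573 0.42709718 0.        ]
scene x0 -0.13694550664428926 c,R [0.5512217  0.19800038 0.09882856] 36 rim [0.54578591] 965
hub [0.55690686 0.11159832 0.19      ]
side x0 -0.14004268389145375 c,R [0.54086182 0.19359981 0.09970152] 36 rim [0.54902579] 602
hub [0.54886219 0.10437316 0.19      ]
crank top e,x 0.5773683662479323 -0.19419518443100894
crank top e,x 0.5685763658402673 -0.2011017558547776
[0.15931974 0.55250978 0.23129566] [[-0.961  0.277 -0.   ]
 [ 0.277  0.961  0.   ]
 [ 0.     0.    -1.   ]]
turn about z to bring y on e: 0.8487512390926994
```

>>> move_arm --series '[[[1, 0, 0, -40, 0.1], [1, -10, -6, -80, 0.2], [1, -30, -19, -115, 0.3], [1, -60, -37, -140, 0.4], [1, -92, -57, -155, 0.5], [1, -126, -78, -165, 0.6], [1, -160, -99, -170, 0.7], [1, -194, -120, -170, 0.8], [1, -228, -141, -170, 0.849], [1, -262, -162, -170, 0.849]]]'

```text
time_s: 1.93
eef_pos: [0.3671, 0.3227, 0.4018]
eef_rot: [0.0, 0.536, 0.844, 0.001]
wrist_force: [1.0, 0.4, 0.5]
opening: 1.002
grasp_force: 0.0
```

```bash
cat > rel.py <<'E'
from h import *
import sys
T=np.array([float(s) for s in sys.argv[1:4]]);p,R=tool();o=ctrl.get_obs()
e=np.array([.9042,.4271,0])
print(o["time_s"],p.round(4),"q",np.round(o["q"],2),"shift mm",((T-p)@R*1000).round(1),"yaw err",np.arctan2(e@R[:,1],e@R[:,0])-np.pi/2,"R",R.round(3).tolist())
E
python3 rel.py .604 .060 .400
```

```text
1.9333 [0.3671 0.3227 0.4018] q [ 0.48 -0.11  1.57  0.    1.68  0.04] shift mm [-338.4  103.     1.9] yaw err -0.002855305628283844 R [[-0.425, 0.905, 0.001], [0.905, 0.425, 0.001], [0.0, 0.001, -1.0]]
```

>>> move_arm --series '[[[1, -38, 12, 0, 0], [1, -76, 23, 0, 0], [1, -114, 35, 0, 0], [1, -152, 46, 0, 0], [1, -190, 58, 0, 0], [1, -228, 69, 0, 0], [1, -266, 81, 0, 0], [1, -304, 92, 0, 0], [1, -339, 103, 0, 0], [1, -339, 103, 0, 0]]]'

```text
time_s: 2.77
eef_pos: [0.607, 0.0561, 0.3993]
eef_rot: [-0.0, 0.538, 0.843, -0.001]
wrist_force: [-0.4, 1.0, -0.7]
opening: 0.999
grasp_force: 0.0
```

```bash
python3 rel.py .604 .060 .247
python3 - <<'E'
from h import *
X=np.array([-.427,.904,0]);e=np.array([.904,.427,0])
p,d=camera("wrist");cal=calibration("wrist");cv2.imwrite("pics/w1.png",p)
for t in("crank","hub","jar"):
  for r in outline_of(t,"wrist")[:1]:
    v,u=np.nonzero(r["region"]&(d>0));w=world(0,d,np.c_[u,v],cal);k=w[:,2]>.24 if t=="crank" else w[:,2]>-1
    print(t,r["conf"],np.round(r["bbox"]));w=w[k]
    for nm,c in(("e",w@e),("x",w@X),("z",w[:,2])): print(nm,np.percentile(c,[1,10,50,90,99]).round(4))
E
```

```text
2.7667 [0.607  0.0561 0.3993] q [-0.1   0.18  1.28 -0.    1.69 -0.54] shift mm [  5.   -0.8 152.3] yaw err -0.006098254023845451 R [[-0.422, 0.907, -0.001], [0.907, 0.422, -0.002], [-0.001, -0.002, -1.0]]
crank 0.69 [280. 184.  26. 105.]
e [0.5629 0.5648 0.5733 0.5815 0.5835]
x [-0.2336 -0.2242 -0.1874 -0.1546 -0.1474]
z [0.2687 0.2713 0.2757 0.2774 0.2783]
hub 0.68 [248. 120. 230. 236.]
e [0.4433 0.479  0.562  0.6193 0.6486]
x [-0.2248 -0.1488 -0.106  -0.031   0.0039]
z [0.0162 0.0182 0.2755 0.2951 0.2968]
jar 0.35 [249. 120. 225. 239.]
e [0.4433 0.4793 0.5622 0.6197 0.6497]
x [-0.2237 -0.1495 -0.106  -0.0307  0.004 ]
z [0.016  0.0181 0.2754 0.2951 0.2968]
```

View pics/w1.png

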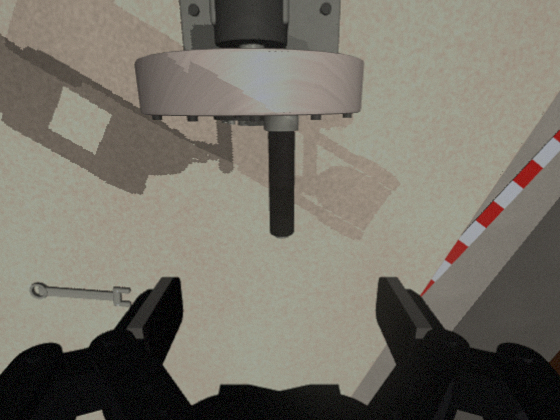

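>>> move_arm --series '[[[1, 4, 0.5, 38, 0], [1, 4, 0.5, 76, 0], [1, 4, 0.5, 112, 0], [1, 4, 0.5, 140, 0], [1, 4, 0.5, 151, 0], [0.6, 4, 0.5, 151, 0], [0.2, 4, 0.5, 151, 0], [0, 4, 0.5, 151, 0], [0, 4, 0.5, 151, 0], [0, 4, 0.5, 151, 0]]]'

```text
time_s: 3.8
eef_pos: [0.6038, 0.0655, 0.2526]
eef_rot: [0.002, 0.535, 0.845, 0.001]
wrist_force: [-0.1, 0.5, -0.1]
opening: 0.299
grasp_force: 0.0
```

```bash
cat > st.py <<'E'
from h import *
import json,os
C=np.array([.549,.190])
o=ctrl.get_obs();p,R=tool();X=np.array([-.427,.904,0]);e=np.array([.904,.427,0])
g=p-R[:,2]*-.019*-1
f=np.array(o["wrist_force"]);a=g@e-C[0];b=g[2]-C[1];th=np.arctan2(b,a);r=np.hypot(a,b)
fe,fz=f@e,f[2]
row=dict(t=float(o["time_s"]),a=a+C[0],b=b+C[1],fe=fe,fz=fz,fx=float(f@X),th=np.degrees(th),r=r,ft=-fe*np.sin(th)+fz*np.cos(th),fr=fe*np.cos(th)+fz*np.sin(th),tx=(np.array(o["torque"])@X),gf=float(o["grasp_force"]),op=float(o["opening"]))
print({k:round(float(v),4) for k,v in row.items()})
open("log.jsonl","a").write(json.dumps({k:float(v) for k,v in row.items()})+"\n")
E
python3 st.py
```

```text
{'t': 3.8, 'a': 0.5738, 'b': 0.2716, 'fe': 0.1445, 'fz': -0.1344, 'fx': 0.4325, 'th': 73.12, 'r': 0.0853, 'ft': -0.1773, 'fr': -0.0866, 'tx': 0.0044, 'gf': 0.0, 'op': 0.2992}
```

>>> move_arm --series '[[[0, 0, 0, 0, 0], [0, 0, 0, 0, 0], [0, 0, 0, 0, 0], [0, 0, 0, 0, 0], [0, 0, 0, 0, 0], [0, 0, 0, 0, 0], [0, 0, 0, 0, 0], [0, 0, 0, 0, 0], [0, 0, 0, 0, 0], [0, 0, 0, 0, 0]]]'

```text
time_s: 4.63
eef_pos: [0.6037, 0.0654, 0.2526]
eef_rot: [0.001, 0.535, 0.845, 0.001]
wrist_force: [-0.1, 0.8, 5.5]
opening: 0.232
grasp_force: 58.5
```

```bash
python3 st.py
```

```text
{'t': 4.6333, 'a': 0.5736, 'b': 0.2716, 'fe': 0.2581, 'fz': 5.5374, 'fx': 0.8032, 'th': 73.1862, 'r': 0.0852, 'ft': 1.3547, 'fr': 5.3754, 'tx': 0.1201, 'gf': 58.4822, 'op': 0.2322}
```

```bash
cat > arc.py <<'E'
import numpy as np,sys
s,step,n=float(sys.argv[1]),float(sys.argv[2]),int(sys.argv[3])
for c in range(n):
    t0=np.radians(s+c*10*step);print(s+c*10*step)
    print([[0,0,round(80*(np.cos(t)-np.cos(t0)),1)+0.,round(-80*(np.sin(t)-np.sin(t0)),1)+0.,0] for t in t0+np.radians(step)*np.arange(1,11)])
E
python3 arc.py 73 3 12
```

```text
73.0
[[0, 0, np.float64(-4.0), np.float64(-1.1), 0], [0, 0, np.float64(-8.1), np.float64(-2.0), 0], [0, 0, np.float64(-12.3), np.float64(-2.7), 0], [0, 0, np.float64(-16.4), np.float64(-3.2), 0], [0, 0, np.float64(-20.6), np.float64(-3.4), 0], [0, 0, np.float64(-24.8), np.float64(-3.5), 0], [0, 0, np.float64(-29.0), np.float64(-3.3), 0], [0, 0, np.float64(-33.1), np.float64(-2.9), 0], [0, 0, np.float64(-37.3), np.float64(-2.3), 0], [0, 0, np.float64(-41.4), np.float64(-1.4), 0]]
103.0
[[0, 0, np.float64(-4.1), np.float64(1.0), 0], [0, 0, np.float64(-8.0), np.float64(2.3), 0], [0, 0, np.float64(-12.0), np.float64(3.8), 0], [0, 0, np.float64(-15.8), np.float64(5.4), 0], [0, 0, np.float64(-19.6), np.float64(7.3), 0], [0, 0, np.float64(-23.2), np.float64(9.4), 0], [0, 0, np.float64(-26.7), np.float64(11.6), 0], [0, 0, np.float64(-30.1), np.float64(14.1), 0], [0, 0, np.float64(-33.4), np.float64(16.7), 0], [0, 0, np.float64(-36.6), np.float64(19.4), 0]]
133.0
[[0, 0, np.float64(-3.0), np.float64(2.9), 0], [0, 0, np.float64(-5.8), np.float64(6.0), 0], [0, 0, np.float64(-8.5), np.float64(9.
[... 3938 characters left out ...]
4(-23.2), 0], [0, 0, np.float64(-11.6), np.float64(-26.7), 0], [0, 0, np.float64(-14.1), np.float64(-30.1), 0], [0, 0, np.float64(-16.7), np.float64(-33.4), 0], [0, 0, np.float64(-19.4), np.float64(-36.6), 0]]
403.0
[[0, 0, np.float64(-2.9), np.float64(-3.0), 0], [0, 0, np.float64(-6.0), np.float64(-5.8), 0], [0, 0, np.float64(-9.3), np.float64(-8.5), 0], [0, 0, np.float64(-12.6), np.float64(-11.0), 0], [0, 0, np.float64(-16.1), np.float64(-13.3), 0], [0, 0, np.float64(-19.7), np.float64(-15.4), 0], [0, 0, np.float64(-23.4), np.float64(-17.3), 0], [0, 0, np.float64(-27.2), np.float64(-19.1), 0], [0, 0, np.float64(-31.1), np.float64(-20.6), 0], [0, 0, np.float64(-35.1), np.float64(-21.9), 0]]
```

>>> move_arm --series '[[[0, 0, -4.0, -1.1, 0], [0, 0, -8.1, -2, 0], [0, 0, -12.3, -2.7, 0], [0, 0, -16.4, -3.2, 0], [0, 0, -20.6, -3.4, 0], [0, 0, -24.8, -3.5, 0], [0, 0, -29, -3.3, 0], [0, 0, -33.1, -2.9, 0], [0, 0, -37.3, -2.3, 0], [0, 0, -41.4, -1.4, 0]]]'

```text
time_s: 5.47
eef_pos: [0.567, 0.048, 0.2557]
eef_rot: [0.003, 0.535, 0.845, 0.002]
wrist_force: [-2.6, 1.3, 14.6]
opening: 0.232
grasp_force: 59.4
```

```bash
python3 st.py
```

```text
{'t': 5.4667, 'a': 0.533, 'b': 0.2747, 'fe': -1.8105, 'fz': 14.5748, 'fx': 2.3414, 'th': 100.7121, 'r': 0.0862, 'ft': -0.9301, 'fr': 14.6574, 'tx': 0.1256, 'gf': 59.4246, 'op': 0.2319}
```

```bash
cat > arc.py <<'E'
import numpy as np,sys
# arc.py start_e start_z(cmd grasp, mm) Ce Cz theta0 step ncalls
se,sz,ce,cz,s,step,n=map(float,sys.argv[1:8])
off=np.array([se-(ce+80*np.cos(np.radians(s))),sz-(cz+80*np.sin(np.radians(s)))])
p=np.array([se,sz])
for c in range(int(n)):
    out=[]
    for i in range(1,11):
        t=np.radians(s+step*(10*c+i));k=max(0,1-i/4) if c==0 else 0
        q=np.array([ce+80*np.cos(t),cz+80*np.sin(t)])+off*k
        out.append("[0,0,%.1f,%.1f,0]"%(q[0]-p[0],-(q[1]-p[1])))
    p=q;print("to",s+step*10*(c+1),"["+",".join(out)+"]",p.round(1))
E
python3 arc.py 532.2 270.4 547.3 196.1 101 3 11
```

```text
to 131.0 [[0,0,-4.1,-0.2,0],[0,0,-8.2,-0.1,0],[0,0,-12.2,0.2,0],[0,0,-16.2,0.7,0],[0,0,-20.0,2.4,0],[0,0,-23.7,4.3,0],[0,0,-27.3,6.5,0],[0,0,-30.8,8.8,0],[0,0,-34.2,11.3,0],[0,0,-37.4,13.9,0]] [494.8 256.5]
to 161.0 [[0,0,-3.1,2.8,0],[0,0,-6.0,5.8,0],[0,0,-8.8,9.0,0],[0,0,-11.4,12.2,0],[0,0,-13.8,15.6,0],[0,0,-16.1,19.2,0],[0,0,-18.2,22.8,0],[0,0,-20.0,26.6,0],[0,0,-21.7,30.4,0],[0,0,-23.2,34.3,0]] [471.7 222.1]
to 191.0 [[0,0,-1.3,4.0,0],[0,0,-2.3,8.0,0],[0,0,-3.1,12.2,0],[0,0,-3.8,16.3,0],[0,0,-4.2,20.5,0],[0,0,-4.3,24.6,0],[0,0,-4.3,28.8,0],[0,0,-4.1,33.0,0],[0,0,-3.6,37.2,0],[0,0,-2.9,41.3,0]] [468.8 180.8]
to 221.0 [[0,0,0.9,4.1,0],[0,0,2.0,8.1,0],[0,0,3.4,12.1,0],[0,0,4.9,16.0,0],[0,0,6.6,19.8,0],[0,0,8.6,23.5,0],[0,0,10.7,27.1,0],[0,0,13.0,30.6,0],[0,0,15.5,34.0,0],[0,0,18.2,37.2,0]] [486.9 143.6]
to 251.0 [[0,0,2.8,3.1,0],[0,0,5.8,6.0,0],[0,0,9.0,8.8,0],[0,0,12.2,11.4,0],[0,0,15.6,13.8,0],[0,0,19.2,16.1,0],[0,0,22.8,18.2,0],[0,0,26.6,20.0,0],[0,0,30.4,21.7,0],[0,0,34.3,23.2,0]] [521.3 120.5]
to 281.0 [[0,0,4.0,1.3,0],[0,0,8.0,2.3,0],[0,0,12.2,3.1,0],[0,0,16.3,3.8,0],[0,0,20.5
[... 462 characters left out ...]
-26.6,0],[0,0,21.7,-30.4,0],[0,0,23.2,-34.3,0]] [622.9 170.1]
to 371.0 [[0,0,1.3,-4.0,0],[0,0,2.3,-8.0,0],[0,0,3.1,-12.2,0],[0,0,3.8,-16.3,0],[0,0,4.2,-20.5,0],[0,0,4.3,-24.6,0],[0,0,4.3,-28.8,0],[0,0,4.1,-33.0,0],[0,0,3.6,-37.2,0],[0,0,2.9,-41.3,0]] [625.8 211.4]
to 401.0 [[0,0,-0.9,-4.1,0],[0,0,-2.0,-8.1,0],[0,0,-3.4,-12.1,0],[0,0,-4.9,-16.0,0],[0,0,-6.6,-19.8,0],[0,0,-8.6,-23.5,0],[0,0,-10.7,-27.1,0],[0,0,-13.0,-30.6,0],[0,0,-15.5,-34.0,0],[0,0,-18.2,-37.2,0]] [607.7 248.6]
to 431.0 [[0,0,-2.8,-3.1,0],[0,0,-5.8,-6.0,0],[0,0,-9.0,-8.8,0],[0,0,-12.2,-11.4,0],[0,0,-15.6,-13.8,0],[0,0,-19.2,-16.1,0],[0,0,-22.8,-18.2,0],[0,0,-26.6,-20.0,0],[0,0,-30.4,-21.7,0],[0,0,-34.3,-23.2,0]] [573.3 271.7]
```

>>> move_arm --series '[[[0, 0, -4.1, -0.2, 0], [0, 0, -8.2, -0.1, 0], [0, 0, -12.2, 0.2, 0], [0, 0, -16.2, 0.7, 0], [0, 0, -20.0, 2.4, 0], [0, 0, -23.7, 4.3, 0], [0, 0, -27.3, 6.5, 0], [0, 0, -30.8, 8.8, 0], [0, 0, -34.2, 11.3, 0], [0, 0, -37.4, 13.9, 0]]]'

```text
time_s: 6.3
eef_pos: [0.5317, 0.0314, 0.2377]
eef_rot: [0.001, 0.535, 0.845, 0.0]
wrist_force: [5.9, -2.1, -1.4]
opening: 0.236
grasp_force: 59.0
```

```bash
sed -i 's/^C=.*/C=np.array([.5473,.1961])/' st.py; python3 st.py
```

```text
{'t': 6.3, 'a': 0.4941, 'b': 0.2567, 'fe': 4.4002, 'fz': -1.4393, 'fx': -4.3881, 'th': 131.2952, 'r': 0.0806, 'ft': -2.3561, 'fr': -3.9853, 'tx': -0.7456, 'gf': 59.0165, 'op': 0.2363}
```

>>> move_arm --series '[[[0, 0, -3.1, 2.8, 0], [0, 0, -6.0, 5.8, 0], [0, 0, -8.8, 9.0, 0], [0, 0, -11.4, 12.2, 0], [0, 0, -13.8, 15.6, 0], [0, 0, -16.1, 19.2, 0], [0, 0, -18.2, 22.8, 0], [0, 0, -20.0, 26.6, 0], [0, 0, -21.7, 30.4, 0], [0, 0, -23.2, 34.3, 0]]]'

```text
time_s: 7.13
eef_pos: [0.5112, 0.0217, 0.2039]
eef_rot: [0.001, 0.535, 0.845, 0.0]
wrist_force: [5.6, -1.5, 3.7]
opening: 0.232
grasp_force: 59.3
```

```bash
python3 st.py
```

```text
{'t': 7.1333, 'a': 0.4713, 'b': 0.2229, 'fe': 4.4276, 'fz': 3.6904, 'fx': -3.717, 'th': 160.5536, 'r': 0.0806, 'ft': -4.9539, 'fr': -2.9464, 'tx': -0.6763, 'gf': 59.3003, 'op': 0.2317}
```

>>> move_arm --series '[[[0, 0, -1.3, 4.0, 0], [0, 0, -2.3, 8.0, 0], [0, 0, -3.1, 12.2, 0], [0, 0, -3.8, 16.3, 0], [0, 0, -4.2, 20.5, 0], [0, 0, -4.3, 24.6, 0], [0, 0, -4.3, 28.8, 0], [0, 0, -4.1, 33.0, 0], [0, 0, -3.6, 37.2, 0], [0, 0, -2.9, 41.3, 0]]]'

```text
time_s: 7.97
eef_pos: [0.5083, 0.0203, 0.1625]
eef_rot: [0.001, 0.535, 0.845, -0.0]
wrist_force: [2.6, -2.8, 7.6]
opening: 0.237
grasp_force: 59.5
```

```bash
python3 st.py
```

```text
{'t': 7.9667, 'a': 0.4682, 'b': 0.1815, 'fe': 1.1662, 'fz': 7.5513, 'fx': -3.6477, 'th': -169.557, 'r': 0.0804, 'ft': -7.2148, 'fr': -2.5156, 'tx': -0.2952, 'gf': 59.5489, 'op': 0.237}
```

>>> move_arm --series '[[[0, 0, 0.9, 4.1, 0], [0, 0, 2.0, 8.1, 0], [0, 0, 3.4, 12.1, 0], [0, 0, 4.9, 16.0, 0], [0, 0, 6.6, 19.8, 0], [0, 0, 8.6, 23.5, 0], [0, 0, 10.7, 27.1, 0], [0, 0, 13.0, 30.6, 0], [0, 0, 15.5, 34.0, 0], [0, 0, 18.2, 37.2, 0]]]'

```text
time_s: 8.8
eef_pos: [0.5243, 0.0279, 0.1253]
eef_rot: [0.0, 0.535, 0.845, -0.001]
wrist_force: [0.9, -3.6, 9.6]
opening: 0.229
grasp_force: 60.0
```

```bash
python3 st.py
```

```text
{'t': 8.8, 'a': 0.4859, 'b': 0.1443, 'fe': -0.7806, 'fz': 9.5956, 'fx': -3.6445, 'th': -139.8716, 'r': 0.0803, 'ft': -7.84, 'fr': -5.5875, 'tx': 0.1529, 'gf': 59.959, 'op': 0.2288}
```

>>> move_arm --series '[[[0, 0, 2.8, 3.1, 0], [0, 0, 5.8, 6.0, 0], [0, 0, 9.0, 8.8, 0], [0, 0, 12.2, 11.4, 0], [0, 0, 15.6, 13.8, 0], [0, 0, 19.2, 16.1, 0], [0, 0, 22.8, 18.2, 0], [0, 0, 26.6, 20.0, 0], [0, 0, 30.4, 21.7, 0], [0, 0, 34.3, 23.2, 0]]]'

```text
time_s: 9.63
eef_pos: [0.5545, 0.0423, 0.102]
eef_rot: [-0.001, 0.535, 0.845, -0.001]
wrist_force: [-3.5, -6.3, 10.4]
opening: 0.232
grasp_force: 60.2
```

```bash
python3 st.py
```

```text
{'t': 9.6333, 'a': 0.5194, 'b': 0.121, 'fe': -5.8862, 'fz': 10.4421, 'fx': -4.2237, 'th': -110.4119, 'r': 0.0801, 'ft': -9.1585, 'fr': -7.7335, 'tx': 0.8295, 'gf': 60.2233, 'op': 0.2316}
```

>>> move_arm --series '[[[0, 0, 4.0, 1.3, 0], [0, 0, 8.0, 2.3, 0], [0, 0, 12.2, 3.1, 0], [0, 0, 16.3, 3.8, 0], [0, 0, 20.5, 4.2, 0], [0, 0, 24.6, 4.3, 0], [0, 0, 28.8, 4.3, 0], [0, 0, 33.0, 4.1, 0], [0, 0, 37.2, 3.6, 0], [0, 0, 41.3, 2.9, 0]]]'

```text
time_s: 10.47
eef_pos: [0.5901, 0.0591, 0.098]
eef_rot: [-0.002, 0.535, 0.845, -0.003]
wrist_force: [-5.7, -9.2, 6.6]
opening: 0.235
grasp_force: 60.0
```

```bash
python3 st.py
```

```text
{'t': 10.4667, 'a': 0.5588, 'b': 0.117, 'fe': -9.105, 'fz': 6.5894, 'fx': -5.8554, 'th': -81.7042, 'r': 0.0799, 'ft': -8.059, 'fr': -7.8342, 'tx': 1.4462, 'gf': 59.9696, 'op': 0.2346}
```

>>> move_arm --series '[[[0, 0, 4.1, -0.9, 0], [0, 0, 8.1, -2.0, 0], [0, 0, 12.1, -3.4, 0], [0, 0, 16.0, -4.9, 0], [0, 0, 19.8, -6.6, 0], [0, 0, 23.5, -8.6, 0], [0, 0, 27.1, -10.7, 0], [0, 0, 30.6, -13.0, 0], [0, 0, 34.0, -15.5, 0], [0, 0, 37.2, -18.2, 0]]]'

```text
time_s: 11.3
eef_pos: [0.6229, 0.0747, 0.1137]
eef_rot: [-0.003, 0.535, 0.845, -0.004]
wrist_force: [-0.1, -8.7, -6.9]
opening: 0.231
grasp_force: 58.8
```

```bash
python3 st.py
```

```text
{'t': 11.3, 'a': 0.5952, 'b': 0.1327, 'fe': -3.8355, 'fz': -6.924, 'fx': -7.7743, 'th': -52.9026, 'r': 0.0794, 'ft': -7.2356, 'fr': 3.2092, 'tx': 0.4932, 'gf': 58.8166, 'op': 0.2305}
```

>>> move_arm --series '[[[0, 0, 3.1, -2.8, 0], [0, 0, 6.0, -5.8, 0], [0, 0, 8.8, -9.0, 0], [0, 0, 11.4, -12.2, 0], [0, 0, 13.8, -15.6, 0], [0, 0, 16.1, -19.2, 0], [0, 0, 18.2, -22.8, 0], [0, 0, 20.0, -26.6, 0], [0, 0, 21.7, -30.4, 0], [0, 0, 23.2, -34.3, 0]]]'

```text
time_s: 12.13
eef_pos: [0.6466, 0.0858, 0.1487]
eef_rot: [-0.001, 0.536, 0.845, -0.001]
wrist_force: [8.2, -2.6, -7.4]
opening: 0.23
grasp_force: 59.2
```

```bash
python3 st.py
```

```text
{'t': 12.1333, 'a': 0.6213, 'b': 0.1677, 'fe': 6.3253, 'fz': -7.3807, 'fx': -5.8511, 'th': -21.027, 'r': 0.0792, 'ft': -4.6197, 'fr': 8.5523, 'tx': -1.0038, 'gf': 59.1592, 'op': 0.2303}
```

>>> move_arm --series '[[[0, 0, 1.3, -4.0, 0], [0, 0, 2.3, -8.0, 0], [0, 0, 3.1, -12.2, 0], [0, 0, 3.8, -16.3, 0], [0, 0, 4.2, -20.5, 0], [0, 0, 4.3, -24.6, 0], [0, 0, 4.3, -28.8, 0], [0, 0, 4.1, -33.0, 0], [0, 0, 3.6, -37.2, 0], [0, 0, 2.9, -41.3, 0]]]'

```text
time_s: 12.97
eef_pos: [0.6504, 0.0876, 0.1917]
eef_rot: [0.0, 0.535, 0.845, 0.0]
wrist_force: [8.7, -0.8, -1.2]
opening: 0.23
grasp_force: 59.7
```

```bash
python3 st.py
```

```text
{'t': 12.9667, 'a': 0.6253, 'b': 0.2107, 'fe': 7.5351, 'fz': -1.1591, 'fx': -4.4637, 'th': 10.6114, 'r': 0.0794, 'ft': -2.5269, 'fr': 7.1928, 'tx': -1.1821, 'gf': 59.7369, 'op': 0.2297}
```

>>> move_arm --series '[[[0, 0, -0.9, -4.1, 0], [0, 0, -2.0, -8.1, 0], [0, 0, -3.4, -12.1, 0], [0, 0, -4.9, -16.0, 0], [0, 0, -6.6, -19.8, 0], [0, 0, -8.6, -23.5, 0], [0, 0, -10.7, -27.1, 0], [0, 0, -13.0, -30.6, 0], [0, 0, -15.5, -34.0, 0], [0, 0, -18.2, -37.2, 0]]]'

```text
time_s: 13.8
eef_pos: [0.6339, 0.0798, 0.2298]
eef_rot: [0.001, 0.535, 0.845, 0.0]
wrist_force: [6.5, -0.7, 2.1]
opening: 0.238
grasp_force: 60.1
```

```bash
python3 st.py
```

```text
{'t': 13.8, 'a': 0.6071, 'b': 0.2488, 'fe': 5.5676, 'fz': 2.0697, 'fx': -3.3528, 'th': 41.3971, 'r': 0.0797, 'ft': -2.1291, 'fr': 5.5451, 'tx': -0.7787, 'gf': 60.1304, 'op': 0.2385}
```

>>> move_arm --series '[[[0, 0, -2.8, -3.1, 0], [0, 0, -5.8, -6.0, 0], [0, 0, -9.0, -8.8, 0], [0, 0, -12.2, -11.4, 0], [0, 0, -15.6, -13.8, 0], [0, 0, -19.2, -16.1, 0], [0, 0, -22.8, -18.2, 0], [0, 0, -26.6, -20.0, 0], [0, 0, -30.4, -21.7, 0], [0, 0, -34.3, -23.2, 0]]]'

```text
time_s: 14.63
eef_pos: [0.6023, 0.0648, 0.2532]
eef_rot: [0.0, 0.535, 0.845, -0.0]
wrist_force: [3.8, -3.4, 4.3]
opening: 0.236
grasp_force: 60.4
```

```bash
python3 st.py
cat > fit.py <<'E'
import json,numpy as np
from scipy.optimize import least_squares
L=[json.loads(l) for l in open("log.jsonl")][3:]
a,b,fe,fz=(np.array([r[k] for r in L]) for k in("a","b","fe","fz"))
c=least_squares(lambda v:np.hypot(a-v[0],b-v[1])-.08,[.547,.196]).x
A=np.c_[2*a,2*b,np.ones_like(a)];s=np.linalg.lstsq(A,a*a+b*b,rcond=None)[0];print("free circle",s[:2],np.sqrt(s[2]+s[0]**2+s[1]**2))
for C in(c,s[:2],np.array([.5473,.1961])):
    th=np.arctan2(b-C[1],a-C[0]);sg=np.array([r.get("dir",1) for r in L])
    ft=-fe*np.sin(th)+fz*np.cos(th)
    M=np.c_[sg,np.cos(th),np.sin(th)];k,_,_,_=np.linalg.lstsq(M,ft,rcond=None);res=ft-M@k
    # heavy side below axle where gravity torque on tool ft grav = -A sin(th-thd)
    thd=np.degrees(np.arctan2(k[1],-k[2]));print(C,"drag Nm",k[0]*.08,"slug",np.hypot(k[1],k[2])*.08,"handle angle for heavy down",thd,"res",res.round(2))
E
python3 fit.py
```

```text
{'t': 14.6333, 'a': 0.5722, 'b': 0.2722, 'fe': 1.9652, 'fz': 4.2963, 'fx': -4.7275, 'th': 71.8901, 'r': 0.08, 'ft': -0.5324, 'fr': 4.6944, 'tx': -0.3468, 'gf': 60.3525, 'op': 0.2359}
free circle [0.54669271 0.19628992] 0.08000636467793977
[0.5466928  0.19628877] drag Nm -0.3821345427810073 slug 0.31979611359776217 handle angle for heavy down 160.63320698355486 res [ 0.43 -0.18 -0.43  0.43 -0.32  0.3  -0.28  0.27  0.29 -0.79  0.28]
[0.54669271 0.19628992] drag Nm -0.3821282429672308 slug 0.31979744786419484 handle angle for heavy down 160.63303602724406 res [ 0.43 -0.18 -0.43  0.43 -0.32  0.3  -0.28  0.27  0.29 -0.79  0.28]
[0.5473 0.1961] drag Nm -0.38379834460960965 slug 0.3202566898345456 handle angle for heavy down 160.69211321528002 res [ 0.48 -0.17 -0.43  0.4  -0.36  0.29 -0.22  0.3   0.27 -0.82  0.26]
```

```bash
sed -i 's/^C=.*/C=np.array([.5467,.1963])/;s/row=dict(/row=dict(dir=-1,/' st.py; python3 arc.py 573.3 271.7 546.7 196.3 71 -3 9
```

```text
to 41.0 [[0,0,3.8,1.4,0],[0,0,7.5,3.0,0],[0,0,11.1,4.8,0],[0,0,14.6,6.8,0],[0,0,18.1,9.1,0],[0,0,21.5,11.5,0],[0,0,24.8,14.1,0],[0,0,28.0,16.9,0],[0,0,30.9,19.8,0],[0,0,33.8,22.9,0]] [607.1 248.8]
to 11.0 [[0,0,2.7,3.2,0],[0,0,5.2,6.6,0],[0,0,7.5,10.1,0],[0,0,9.6,13.7,0],[0,0,11.5,17.4,0],[0,0,13.3,21.2,0],[0,0,14.8,25.1,0],[0,0,16.1,29.1,0],[0,0,17.2,33.1,0],[0,0,18.2,37.2,0]] [625.2 211.6]
to -19.0 [[0,0,0.7,4.1,0],[0,0,1.2,8.3,0],[0,0,1.4,12.5,0],[0,0,1.5,16.7,0],[0,0,1.3,20.8,0],[0,0,0.9,25.0,0],[0,0,0.3,29.2,0],[0,0,-0.6,33.3,0],[0,0,-1.6,37.3,0],[0,0,-2.9,41.3,0]] [622.3 170.3]
to -49.0 [[0,0,-1.5,3.9,0],[0,0,-3.1,7.8,0],[0,0,-5.0,11.5,0],[0,0,-7.1,15.2,0],[0,0,-9.3,18.7,0],[0,0,-11.8,22.1,0],[0,0,-14.4,25.4,0],[0,0,-17.1,28.5,0],[0,0,-20.1,31.5,0],[0,0,-23.2,34.3,0]] [599.2 135.9]
to -79.0 [[0,0,-3.2,2.7,0],[0,0,-6.6,5.2,0],[0,0,-10.1,7.5,0],[0,0,-13.7,9.6,0],[0,0,-17.4,11.5,0],[0,0,-21.2,13.3,0],[0,0,-25.1,14.8,0],[0,0,-29.1,16.1,0],[0,0,-33.1,17.2,0],[0,0,-37.2,18.2,0]] [562.  117.8]
to -109.0 [[0,0,-4.1,0.7,0],[0,0,-8.3,1.2,0],[0,0,-12.5,1.4,0],[0,0,-16.7,1.5,0],[0,0,-20.8,1.3,0],[0,0,-25.0,0.9,0],[0,0,-29.2,0.3,0],[0,0,-33.3,-0.6,0],[0,0,-37.3,-1.6,0],[0,0,-41.3,-2.9,0]] [520.7 120.7]
to -139.0 [[0,0,-3.9,-1.5,0],[0,0,-7.8,-3.1,0],[0,0,-11.5,-5.0,0],[0,0,-15.2,-7.1,0],[0,0,-18.7,-9.3,0],[0,0,-22.1,-11.8,0],[0,0,-25.4,-14.4,0],[0,0,-28.5,-17.1,0],[0,0,-31.5,-20.1,0],[0,0,-34.3,-23.2,0]] [486.3 143.8]
to -169.0 [[0,0,-2.7,-3.2,0],[0,0,-5.2,-6.6,0],[0,0,-7.5,-10.1,0],[0,0,-9.6,-13.7,0],[0,0,-11.5,-17.4,0],[0,0,-13.3,-21.2,0],[0,0,-14.8,-25.1,0],[0,0,-16.1,-29.1,0],[0,0,-17.2,-33.1,0],[0,0,-18.2,-37.2,0]] [468.2 181. ]
to -199.0 [[0,0,-0.7,-4.1,0],[0,0,-1.2,-8.3,0],[0,0,-1.4,-12.5,0],[0,0,-1.5,-16.7,0],[0,0,-1.3,-20.8,0],[0,0,-0.9,-25.0,0],[0,0,-0.3,-29.2,0],[0,0,0.6,-33.3,0],[0,0,1.6,-37.3,0],[0,0,2.9,-41.3,0]] [471.1 222.3]
```

>>> move_arm --series '[[[0, 0, 3.8, 1.4, 0], [0, 0, 7.5, 3.0, 0], [0, 0, 11.1, 4.8, 0], [0, 0, 14.6, 6.8, 0], [0, 0, 18.1, 9.1, 0], [0, 0, 21.5, 11.5, 0], [0, 0, 24.8, 14.1, 0], [0, 0, 28.0, 16.9, 0], [0, 0, 30.9, 19.8, 0], [0, 0, 33.8, 22.9, 0]]]'

```text
time_s: 15.47
eef_pos: [0.6329, 0.0793, 0.231]
eef_rot: [0.0, 0.535, 0.845, -0.0]
wrist_force: [-0.0, -3.8, 9.6]
opening: 0.238
grasp_force: 61.1
```

```bash
python3 st.py
```

```text
{'dir': -1.0, 't': 15.4667, 'a': 0.606, 'b': 0.25, 'fe': -1.6237, 'fz': 9.6275, 'fx': -3.4148, 'th': 42.1645, 'r': 0.08, 'ft': 8.226, 'fr': 5.259, 'tx': 0.2511, 'gf': 61.0602, 'op': 0.2382}
```

>>> move_arm --series '[[[0, 0, 2.7, 3.2, 0], [0, 0, 5.2, 6.6, 0], [0, 0, 7.5, 10.1, 0], [0, 0, 9.6, 13.7, 0], [0, 0, 11.5, 17.4, 0], [0, 0, 13.3, 21.2, 0], [0, 0, 14.8, 25.1, 0], [0, 0, 16.1, 29.1, 0], [0, 0, 17.2, 33.1, 0], [0, 0, 18.2, 37.2, 0]]]'

```text
time_s: 16.3
eef_pos: [0.6501, 0.0875, 0.1938]
eef_rot: [0.001, 0.535, 0.845, 0.0]
wrist_force: [3.2, -2.7, 7.2]
opening: 0.232
grasp_force: 60.8
```

```bash
python3 st.py
```

```text
{'dir': -1.0, 't': 16.3, 'a': 0.6251, 'b': 0.2128, 'fe': 1.7378, 'fz': 7.2312, 'fx': -3.8062, 'th': 11.8988, 'r': 0.0801, 'ft': 6.7175, 'fr': 3.1914, 'tx': -0.3783, 'gf': 60.8397, 'op': 0.2325}
```

>>> move_arm --series '[[[0, 0, 0.7, 4.1, 0], [0, 0, 1.2, 8.3, 0], [0, 0, 1.4, 12.5, 0], [0, 0, 1.5, 16.7, 0], [0, 0, 1.3, 20.8, 0], [0, 0, 0.9, 25.0, 0], [0, 0, 0.3, 29.2, 0], [0, 0, -0.6, 33.3, 0], [0, 0, -1.6, 37.3, 0], [0, 0, -2.9, 41.3, 0]]]'

```text
time_s: 17.13
eef_pos: [0.6479, 0.0864, 0.1519]
eef_rot: [0.001, 0.535, 0.845, 0.001]
wrist_force: [6.5, -0.9, 2.7]
opening: 0.232
grasp_force: 60.4
```

```bash
python3 st.py
```

```text
{'dir': -1.0, 't': 17.1333, 'a': 0.6225, 'b': 0.1709, 'fe': 5.4832, 'fz': 2.6753, 'fx': -3.596, 'th': -18.54, 'r': 0.08, 'ft': 4.2799, 'fr': 4.348, 'tx': -1.0277, 'gf': 60.3799, 'op': 0.2317}
```

>>> move_arm --series '[[[0, 0, -1.5, 3.9, 0], [0, 0, -3.1, 7.8, 0], [0, 0, -5.0, 11.5, 0], [0, 0, -7.1, 15.2, 0], [0, 0, -9.3, 18.7, 0], [0, 0, -11.8, 22.1, 0], [0, 0, -14.4, 25.4, 0], [0, 0, -17.1, 28.5, 0], [0, 0, -20.1, 31.5, 0], [0, 0, -23.2, 34.3, 0]]]'

```text
time_s: 17.97
eef_pos: [0.6259, 0.076, 0.1163]
eef_rot: [0.0, 0.535, 0.845, -0.0]
wrist_force: [7.2, -3.0, -2.3]
opening: 0.234
grasp_force: 59.9
```

```bash
python3 st.py
```

```text
{'dir': -1.0, 't': 17.9667, 'a': 0.5983, 'b': 0.1353, 'fe': 5.2617, 'fz': -2.2843, 'fx': -5.757, 'th': -49.7429, 'r': 0.0799, 'ft': 2.5393, 'fr': 5.1435, 'tx': -0.7699, 'gf': 59.9367, 'op': 0.2342}
```

>>> move_arm --series '[[[0, 0, -3.2, 2.7, 0], [0, 0, -6.6, 5.2, 0], [0, 0, -10.1, 7.5, 0], [0, 0, -13.7, 9.6, 0], [0, 0, -17.4, 11.5, 0], [0, 0, -21.2, 13.3, 0], [0, 0, -25.1, 14.8, 0], [0, 0, -29.1, 16.1, 0], [0, 0, -33.1, 17.2, 0], [0, 0, -37.2, 18.2, 0]]]'

```text
time_s: 18.8
eef_pos: [0.5915, 0.0597, 0.0984]
eef_rot: [-0.0, 0.535, 0.845, -0.001]
wrist_force: [3.1, -4.7, 2.9]
opening: 0.238
grasp_force: 60.3
```

```bash
python3 st.py
```

```text
{'dir': -1.0, 't': 18.8, 'a': 0.5602, 'b': 0.1174, 'fe': 0.7659, 'fz': 2.8552, 'fx': -5.5744, 'th': -80.2599, 'r': 0.08, 'ft': 1.2379, 'fr': -2.6845, 'tx': -0.1266, 'gf': 60.2696, 'op': 0.2382}
```

>>> move_arm --series '[[[0, 0, -4.1, 0.7, 0], [0, 0, -8.3, 1.2, 0], [0, 0, -12.5, 1.4, 0], [0, 0, -16.7, 1.5, 0], [0, 0, -20.8, 1.3, 0], [0, 0, -25.0, 0.9, 0], [0, 0, -29.2, 0.3, 0], [0, 0, -33.3, -0.6, 0], [0, 0, -37.3, -1.6, 0], [0, 0, -41.3, -2.9, 0]]]'

```text
time_s: 19.63
eef_pos: [0.5548, 0.0423, 0.1021]
eef_rot: [0.0, 0.535, 0.845, -0.0]
wrist_force: [4.1, -3.9, 3.5]
opening: 0.235
grasp_force: 60.3
```

```bash
python3 st.py
```

```text
{'dir': -1.0, 't': 19.6333, 'a': 0.5196, 'b': 0.1211, 'fe': 2.0491, 'fz': 3.4542, 'fx': -5.2568, 'th': -109.8167, 'r': 0.08, 'ft': 0.7567, 'fr': -3.9443, 'tx': -0.3417, 'gf': 60.3101, 'op': 0.2348}
```

>>> move_arm --series '[[[0, 0, -3.9, -1.5, 0], [0, 0, -7.8, -3.1, 0], [0, 0, -11.5, -5.0, 0], [0, 0, -15.2, -7.1, 0], [0, 0, -18.7, -9.3, 0], [0, 0, -22.1, -11.8, 0], [0, 0, -25.4, -14.4, 0], [0, 0, -28.5, -17.1, 0], [0, 0, -31.5, -20.1, 0], [0, 0, -34.3, -23.2, 0]]]'

```text
time_s: 20.47
eef_pos: [0.5242, 0.0279, 0.1254]
eef_rot: [0.001, 0.535, 0.845, 0.0]
wrist_force: [5.8, -2.6, 1.4]
opening: 0.233
grasp_force: 60.2
```

```bash
python3 st.py
```

```text
{'dir': -1.0, 't': 20.4667, 'a': 0.4858, 'b': 0.1444, 'fe': 4.138, 'fz': 1.3673, 'fx': -4.7838, 'th': -139.5749, 'r': 0.08, 'ft': 1.6424, 'fr': -4.0367, 'tx': -0.6686, 'gf': 60.2055, 'op': 0.233}
```

>>> move_arm --series '[[[0, 0, -2.7, -3.2, 0], [0, 0, -5.2, -6.6, 0], [0, 0, -7.5, -10.1, 0], [0, 0, -9.6, -13.7, 0], [0, 0, -11.5, -17.4, 0], [0, 0, -13.3, -21.2, 0], [0, 0, -14.8, -25.1, 0], [0, 0, -16.1, -29.1, 0], [0, 0, -17.2, -33.1, 0], [0, 0, -18.2, -37.2, 0]]]'

```text
time_s: 21.3
eef_pos: [0.5082, 0.0203, 0.1624]
eef_rot: [0.001, 0.536, 0.845, 0.001]
wrist_force: [8.0, -1.9, -1.1]
opening: 0.228
grasp_force: 59.9
```

```bash
python3 st.py; python3 fit.py
```

```text
{'dir': -1.0, 't': 21.3, 'a': 0.4681, 'b': 0.1814, 'fe': 6.4707, 'fz': -1.1351, 'fx': -5.1046, 'th': -169.2893, 'r': 0.08, 'ft': 2.3179, 'fr': -6.147, 'tx': -1.1228, 'gf': 59.9228, 'op': 0.2276}
free circle [0.5466907  0.19631604] 0.08000333994130072
[0.54669127 0.19631457] drag Nm -0.37760957709037174 slug 0.319716048629632 handle angle for heavy down 161.47240542584035 res [ 0.33 -0.3  -0.53  0.35 -0.38  0.27 -0.29  0.27  0.29 -0.81  0.23  0.02
 -0.03 -0.44 -0.11  0.04  0.03  0.35 -0.45]
[0.5466907  0.19631604] drag Nm -0.37760762951160415 slug 0.31971455008172195 handle angle for heavy down 161.47189667635584 res [ 0.33 -0.3  -0.53  0.35 -0.38  0.27 -0.29  0.27  0.29 -0.81  0.23  0.02
 -0.03 -0.44 -0.11  0.04  0.03  0.35 -0.45]
[0.5473 0.1961] drag Nm -0.3780577971928312 slug 0.3203491327588893 handle angle for heavy down 161.49649166228048 res [ 0.36 -0.29 -0.55  0.3  -0.43  0.24 -0.25  0.28  0.25 -0.87  0.19 -0.04
 -0.06 -0.44 -0.07  0.03  0.    0.31 -0.49]
```

>>> move_arm --series '[[[0, 0, -0.7, -4.1, 0], [0, 0, -1.2, -8.3, 0], [0, 0, -1.4, -12.5, 0], [0, 0, -1.5, -16.7, 0], [0, 0, -1.3, -20.8, 0], [0, 0, -0.9, -25.0, 0], [0, 0, -0.3, -29.2, 0], [0, 0, 0.6, -33.3, 0], [0, 0, 1.6, -37.3, 0], [0, 0, 2.9, -41.3, 0]]]'

```text
time_s: 22.13
eef_pos: [0.5105, 0.0215, 0.2027]
eef_rot: [0.0, 0.535, 0.845, 0.0]
wrist_force: [10.6, -4.1, -7.7]
opening: 0.235
grasp_force: 59.4
```

```bash
python3 st.py; python3 fit.py | tail -2
```

```text
{'dir': -1.0, 't': 22.1333, 'a': 0.4706, 'b': 0.2217, 'fe': 7.8273, 'fz': -7.72, 'fx': -8.1926, 'th': 161.5488, 'r': 0.0802, 'ft': 4.8458, 'fr': -9.8683, 'tx': -1.2024, 'gf': 59.4079, 'op': 0.235}
[0.5473 0.1961] drag Nm -0.37861282556077663 slug 0.32057103424973177 handle angle for heavy down 161.67591020551507 res [ 0.35 -0.3  -0.55  0.31 -0.42  0.26 -0.23  0.3   0.27 -0.86  0.19 -0.04
 -0.06 -0.44 -0.07  0.04 -0.    0.29 -0.51  0.1 ]
```

>>> move_arm --series '[[[0, 0, 0, 0, 0], [0, 0, 0, 0, 0], [0, 0, 0, 0, 0], [0, 0, 0, 0, 0], [0, 0, 0, 0, 0], [0, 0, 0, 0, 0], [0, 0, 0, 0, 0], [0, 0, 0, 0, 0], [0, 0, 0, 0, 0], [0, 0, 0, 0, 0]]]'

```text
time_s: 22.97
eef_pos: [0.5108, 0.0216, 0.2033]
eef_rot: [0.001, 0.535, 0.845, 0.0]
wrist_force: [8.9, -2.6, -0.7]
opening: 0.235
grasp_force: 59.8
```

```bash
python3 st.py; python3 -c "
from h import *;p,d=camera('side');cv2.imwrite('pics/end.png',p[130:300,200:400].repeat(3,0).repeat(3,1));print(ctrl.get_obs()['dq'].round(4))"
```

```text
{'dir': -1.0, 't': 22.9667, 'a': 0.4709, 'b': 0.2223, 'fe': 6.9332, 'fz': -0.7045, 'fx': -6.1703, 'th': 161.0416, 'r': 0.0801, 'ft': -1.5862, 'fr': -6.7859, 'tx': -1.0319, 'gf': 59.839, 'op': 0.2346}
[ 0.0014  0.0005  0.0005 -0.     -0.0003  0.0012]
```

View pics/end.png

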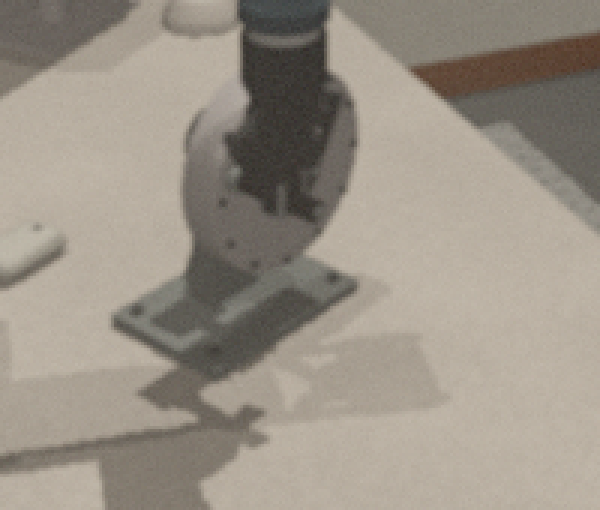

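The picture shows the gripper on the handle at the wheel's near side (about (270,190) in the crop). The wheel is at rest, at 161° against a fitted 161.6°. Handing in.

```bash
python3 -c "
from bench import order;print(order.hand_in())"
```

```text
the job is handed in; nothing more can be done
None
```

I handed the job in with the gripper still holding the crank handle (60 N grip) and the wheel at rest. By the fitted turning forces, the heavy side is within about 1° of straight down; the hand-in gave no verdict.

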